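Swap the tube canister on the feed stand and bolt it down

ROBOT

A 6-joint arm with a two-finger parallel gripper is mounted at the origin on the work surface. World frame = base frame: x ahead of the robot, y to its left, z up, the work surface at z = 0. Lengths are in mm, angles in rad, forces in N, time in s.
With the tool pointing down it reaches from about 325 to 875 mm from the base axis. Payload 4.4 kg.
Tool frame: the origin (TCP) lies on the centre line of the jaws, within the pads' length; the fingertips stand ahead of it and the grasp point (between the pads) lies 6 mm ahead of it (ctrl.tcp_to_tips is the z of the fingertips in the tool frame, in mm); z points along the fingers, y is the line along which they close (so a half turn about z gives the same grasp; the last joint's range is limited). The gripper opens to 85 mm and grips with 20 to 120 N. Pads are 22 mm wide; open, the fingers measure 114 mm over their backs; the gripper's body (76 mm by 85 mm) begins 54 mm behind the grasp point. The pads swing forward as they close: fully open they stand 13 mm farther back than shut.
Start: joints at [-1.308, 0.207, 1.542, -0, 1.393, -0.15], TCP at [230.664, -526.708, 256.282] pointing down, gripper open.
Joint ranges: [-2.73, 2.73], [-0.86, 2.22], [0.23, 2.46], [-1.11, 4.25], [0.08, 2.63], [-2.82, 2.82]. Speed limits (rad/s): [2.79, 2.79, 3.14, 3.14, 3.14, 3.14].

INTERFACE

Orientations are given as a 3x3 rotation matrix whose columns are the frame's x, y, z axes.
In Python, from plant import ctrl, sensors, optics gives the robot as it stands. Calls block until the motion is done:
- ctrl.move_ptp(position, orientation): joint-space move of the TCP to a pose.
- ctrl.move_l(position, rot=None, vel=150, threshold=None): straight line of the TCP; rot=None keeps the orientation; vel is the mean speed in mm/s. With threshold (N) it stops when the force on the tool has changed by that much, and returns True; else False.
- ctrl.set_joints(angles): joint-space move.
- ctrl.gripper_to(opening, force=None): finger opening in mm; force is the grip in N (None keeps the last); returns when the fingers have stopped.
- ctrl.hold(seconds).
- ctrl.solve_ik(position, orientation): joint angles nearest the present ones, or None.
- sensors.read_state(): the state.
- optics.grab_frame(name): name is "side" or "top" or "wrist"; returns (picture, depth): 384x512x3 uint8, red, green, blue; 384x512 float32, mm along the optical axis (not along the pixel's ray), 0 where there is no reading.
- optics.camera_params(name): a dict with "mtx" (3x3 intrinsics, pixels), "k1" (the pictures are not rectified: a ray, as slopes to the right and down, at radius r is drawn at 1 + k1 r^2 times it, then the intrinsics apply), "R" (3x3) and "t" (3): a world point X has camera coordinates R X + t; the wrist camera has in their place "T_tool_cam" (4x4, takes a point from camera to tool coordinates, whose origin is the TCP and whose axes are the flange's). Camera axes: x right, y down, z forward; pixel columns grow to the right and rows downward; lengths in mm; the calibration is good to about 2 mm. A picture is of the moment at which its call begins: read the wrist's pose just before it. camera_params takes no time and is no camera call.
A pose or a line that the arm cannot do raises ctrl.MotionError and nothing moves.
- ctrl.finish_job(): hands the job in; it is judged then, once.
The state is a dict: "t": time; "q": joint angles; "qvel": joint speeds; "tau": joint torques, N m; "eef_pos": TCP position; "eef_rot": TCP orientation; "force": force on the tool from outside, world axes, zero at the start; "wrist_torque": the same for the moment, N m; "grip_width": finger opening in mm; "grasp_force": force on a finger pad.
Only numpy, scipy, OpenCV 4.12 (cv2) and the standard library are available. Lean on these libraries where they do the work, as an engineer would, in place of code of your own. Each camera call takes 0.05 s, during which the arm holds its last target. There are 200 camera calls.

TASK

Change the tube canister on the feed stand: draw the hold-down bolt fully back by its orange knob, lift the empty canister (red grip) off the stand by its handle and set it down wholly on the round blue pad. Then set the full canister (green grip, glass tubes inside) on the stand, centred on the yellow disc, and slide the bolt fully home over its foot into the brass keeper. Carry both canisters upright, do not drop them, and leave the loose things around them where they are.

Things in the scene. Friction and masses are not known exactly. Their poses are not given: they have to be found in the camera images.
- empty: steel canister, open and empty, red band: dark foot flange 100 mm across, 6 mm thick; body 60 mm across up to z = 76 mm; rigid arched handle with a square grip bar 14 x 14 x 44 mm along the canister's y, its middle at z = 118 mm; height 125 mm. Origin: centre of the foot's underside, z up. Fingers grip the bar closing along its x. Starts on the stand, 0.35 kg
- empty_grip (a point): middle of the empty canister's red grip bar, 118 mm above the underside of its foot; axes as the canister's
- full: steel canister, glass tubes in it up to z = 88 mm, green band: dark foot flange 100 mm across, 6 mm thick; body 60 mm across up to z = 76 mm; rigid arched handle with a square grip bar 14 x 14 x 44 mm along the canister's y, its middle at z = 118 mm; height 125 mm. Origin: centre of the foot's underside, z up. Fingers grip the bar closing along its x. Starts on the table, 0.55 kg
- full_grip (a point): middle of the full canister's green grip bar, 118 mm above the underside of its foot; axes as the canister's
- pad: round blue set-down pad, 150 mm across, 4 mm thick, fixed to the table on the other side of the stand. Origin: centre of its underside
- pad_top (a point): centre of the blue pad's top face, 4 mm above the table
- stand: fixed grey stand, 40 mm high: block 150 (x) by 160 mm (y) centred on its origin (at table level), with an arm at x = 20 to 66 mm on to y = 226 mm. On top along y at x = 43 mm: bolt rails (24 mm wide, 18 mm high, y = 52 to 226 mm) and the brass keeper (24 mm wide, 28 mm high, y = -64 to -52 mm). y runs along the bolt's track; at yaw 0 x points away from the robot
- stand_spot (a point): where the canister's underside belongs: centre of the yellow disc (116 mm across, painted on the stand's top face), 40 mm above the table; axes as the stand's
- bolt (a joint): travel of the steel hold-down bolt along the stand's +y, in m: 0 = home, tip 8 mm out of the keeper's far side; 0.115 = drawn fully back, clear of the canister's foot. Bar 10 mm thick, its axis 15 mm above the stand's top, passing over the foot flange of a canister on the stand. About 2 N of friction; stays where it is left
- bolt_knob (a point): grip point of the bolt's orange upright knob (18 mm across, 38 mm tall): on its axis, 16 mm below its top, 90 mm above the table. At bolt = 0 it lies at x = 43, y = 82 mm in the stand's frame and moves along the stand's +y with the bolt; axes as the stand's
- wrench: steel wrench lying on the table, a bystander; origin at its underside
- driver: screwdriver lying on the table, a bystander; origin at its underside
- fitting: brass fitting 32 mm across, 30 mm high, standing on the table beside the stand's arm, a bystander; origin at the centre of its underside
- oil: amber bottle 52 mm across, 100 mm high, a bystander; origin at the centre of its underside
- beaker: white beaker 70 mm across, 75 mm high, a bystander; origin at the centre of its underside
- can: green can 60 mm across, 70 mm high, a bystander; origin at the centre of its underside

How it is judged:
By the outcome, as a careful person would: the job done as asked, in the order asked, and still so for the second after the job is handed in, with the robot touching nothing.
It also fails if it takes over 70 s, if anything falls off the work surface, if the arm or the gripper's body presses on something with over 40 N, if the wrist force passes 120 N, or if a joint passes its speed limit or range.

## Working session

There is one attempt and no reset: what is moved stays moved. The work goes in short steps, each a Python script; the robot and the scene stay as the last script left them, time stands still between calls to the robot, and variables do not carry over. Pictures are saved under pics/ and viewed, at most 10 in all, crops included, and the job is handed in when it is done.

```bash
ls; mkdir -p pics
cat > h.py <<'E'
import numpy as np, cv2
from plant import ctrl, sensors, optics
def grab(n):
    s=sensors.read_state(); im,d=optics.grab_frame(n); p=optics.camera_params(n)
    M=p['mtx'];k=p['k1']
    if n=='wrist':
        T=np.array(p['T_tool_cam']); Rw=np.array(s['eef_rot']); 
        R=Rw@T[:3,:3]; o=Rw@T[:3,3]+np.array(s['eef_pos'])
    else:
        R=np.array(p['R']).T; o=-R@np.array(p['t'])
    return im,d,(np.array(M),k,R,o)
def rays(uv,c):
    M,k,R,o=c; uv=np.atleast_2d(np.asarray(uv,float))
    a=cv2.undistortPoints(uv.reshape(-1,1,2),M,np.array([k,0,0,0,0.])).reshape(-1,2)
    return np.c_[a,np.ones(len(a))]@R.T
def plane(uv,c,z):
    r=rays(uv,c); o=c[3]; return o+r*((z-o[2])/r[:,2])[:,None]
def cloud(d,c):
    v,u=np.nonzero(d>0); M,k,R,o=c
    uv=np.c_[u,v]; r=rays(uv,c)
    P=np.full(d.shape+(3,),np.nan); P[v,u]=o+r*d[v,u][:,None]
    return P
E
python3 - <<'E'
from h import *
for n in('top','side'):
    im,d,c=grab(n); cv2.imwrite(f'pics/{n}0.png',im[...,::-1]); np.savez(f'{n}0.npz',im=im,d=d)
    print(n,c,(d>0).mean())
print(sensors.read_state()['eef_rot'],ctrl.tcp_to_tips)
E
```

```text
pics
top (array([[371.34509674,   0.        , 251.70317296],
       [  0.        , 371.34509674, 187.50707748],
       [  0.        ,   0.        ,   1.        ]]), -0.09566252823944406, array([[ 0.00743813, -0.99782977,  0.06542501],
       [-0.99972252, -0.00595794,  0.0227902 ],
       [-0.02235094, -0.06557638, -0.9975972 ]]), array([ 474.43838481,   -6.32735006, 1223.51479362])) 0.9961598714192709
side (array([[419.12623707,   0.        , 254.08693576],
       [  0.        , 419.12623707, 187.55807853],
       [  0.        ,   0.        ,   1.        ]]), -0.06072552382554943, array([[-0.94127206, -0.20254768,  0.27015061],
       [-0.33744418,  0.53643331, -0.77354427],
       [ 0.01176181, -0.81927635, -0.57327822]]), array([285.29705203, 786.88214802, 698.82489527])) 0.9961395263671875
[[ 9.16021455e-01  4.01128920e-01 -5.32548025e-04]
 [ 4.01129126e-01 -9.16019172e-01  2.07365340e-03]
 [ 3.43978149e-04 -2.11313153e-03 -9.99997708e-01]] 25.0
```

View pics/top0.png

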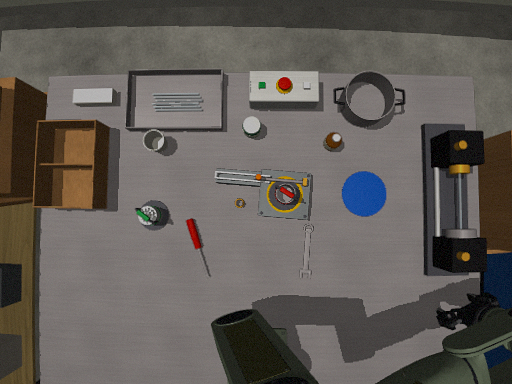

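View pics/side0.png

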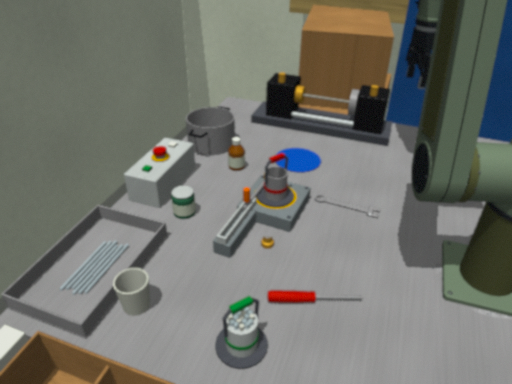

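The top view shows the stand at about (285,195) with its arm to the left, the knob at (258,177) and the empty grip at (287,193). The full canister is at (152,213), the pad at (364,193) and the fitting at (240,203). The bolt is home. The side view agrees.

```bash
cat > m.py <<'E'
from h import *
def hsv(im): return cv2.cvtColor(im,cv2.COLOR_RGB2HSV)
def mask(im,lo,hi,s=120,v=60):
    H=hsv(im).astype(int); h=H[...,0]
    m=(h>=lo)&(h<=hi) if lo<=hi else (h>=lo)|(h<=hi)
    return m&(H[...,1]>=s)&(H[...,2]>=v)
def rect(xy):
    (c,(w,h),a)=cv2.minAreaRect(np.float32(xy)); return np.round(c,1),np.round((w,h),1),round(a,1)
E
python3 - <<'E'
from m import *
for n in('top','side'):
    z=np.load(f'{n}0.npz'); im,d=z['im'],z['d']; _,_,c=grab(n); P=cloud(d,c)
    print(n)
    X,Y,Z=P[...,0],P[...,1],P[...,2]
    box=lambda x0,x1,y0,y1:(X>x0)&(X<x1)&(Y>y0)&(Y<y1)
    def rep(name,m):
        if m.sum()<4: print(name,'none');return
        p=P[m]; v,u=np.nonzero(m)
        print(name,m.sum(),'px',u.mean().round(1),v.mean().round(1),'med',np.median(p,0).round(1),'min',p.min(0).round(),'max',p.max(0).round(),'rect',rect(p[:,:2]))
    work=box(300,700,-450,500)
    rep('red grip',mask(im,172,8)&work&(Z>145)&(Z<175))
    rep('green grip',mask(im,50,85)&work&(Z>105)&(Z<135)&(Y>250))
    rep('knob',mask(im,8,20,150)&work&(Z>70)&(Z<125))
    rep('pad',mask(im,105,125)&work&(Z<20))
    rep('stand',work&(Z>33)&(Z<47)&box(350,560,-150,250))
    rep('yellow',mask(im,20,32)&work&(Z>30)&(Z<50))
    rep('full foot',box(350,560,270,450)&(Z>3.5)&(Z<12))
    rep('fitting',box(350,500,60,200)&(Z>24)&(Z<34)&mask(im,10,30,80))
    rep('tall',work&(Z>60))
E
```

```text
top
red grip 74 px 286.4 192.0 med [531.6 -81.5 163.5] min [ 517. -100.  150.] max [550. -58. 168.] rect (array([533.5, -78.1]), array([51.3, 13.8]), 57.8)
green grip 58 px 142.5 215.2 med [461.9 346.1 123.7] min [447. 329. 118.] max [477. 363. 128.] rect (array([461.1, 346.6]), array([41.9, 12.2]), 53.0)
knob 55 px 295.3 161.4 med [ 588.8 -142.6   81.3] min [ 559. -253.   70.] max [698.   7. 110.] rect (array([ 605.7, -137.9]), array([ 91.3, 285.7]), 25.4)
pad 1567 px 363.6 193.4 med [ 538.3 -348.2    2.8] min [ 466. -421.   -6.] max [ 612. -276.   10.] rect (array([ 538.9, -348.3]), array([145.7, 145.3]), 0.2)
stand 1108 px 281.7 203.9 med [496.4 -69.9  40. ] min [ 453. -150.   33.] max [558.   0.  47.] rect (array([505.6, -74.9]), array([150.2, 105.4]), 89.8)
yellow 258 px 285.2 195.7 med [524.  -88.9  39.8] min [ 475. -140.   32.] max [590. -25.  49.] rect (array([531.5, -83.4]), array([114.9, 113.5]), 45.4)
full foot 398 px 153.4 215.3 med [459.8 337.8   5.1] min [350. 273.   4.] max [558. 449.  12.] rect (array([454. , 361.6]), array([206.8, 176.2]), 0.3)
fitting none
tall 819 
[... 809 characters left out ...]
 [ 449. -150.   33.] max [560.  43.  47.] rect (array([508.7, -53.7]), array([200.7, 102.7]), 85.2)
yellow 160 px 280.5 201.9 med [497.4 -49.   42.4] min [ 475. -131.   38.] max [571. -28.  49.] rect (array([514.9, -67.4]), array([117.1,  66.2]), 48.3)
full foot 1117 px 239.8 351.9 med [450.  368.9   6.8] min [352. 270.   4.] max [558. 447.  12.] rect (array([454.1, 359.8]), array([177.3, 205.7]), 89.2)
fitting 8 px 269.5 238.5 med [495.6  68.5  28.1] min [493.  64.  24.] max [499.  71.  32.] rect (array([495.7,  67.8]), array([8.6, 3. ]), 34.6)
tall 2634 px 242.4 254.2 med [507.  326.5  86.7] min [ 430. -252.   60.] max [700. 376. 168.] rect (array([565.,  62.]), array([269.8, 628.5]), 0.0)
```

```bash
cat >> h.py <<'E'
def down(yaw):  # tool z down, tool y axis at angle yaw from world x
    y=np.array([np.cos(yaw),np.sin(yaw),0]); z=np.array([0,0,-1.]); return np.c_[np.cross(y,z),y,z]
E
python3 - <<'E'
from m import *
print(optics.camera_params('wrist'))
T=np.array(optics.camera_params('wrist')['T_tool_cam'])
s=sensors.read_state(); print(s['t'])
# pick the yaw needing least wrist motion
for a in (-90,90,0):
    for xyz in ([540,-40,330],[460,340,330]):
        q=ctrl.solve_ik(xyz,down(np.radians(a))); print(a,xyz,None if q is None else np.round(q,2))
R=down(np.pi/2); 
off=(R@T[:3,3])[:2]; look=(R@T[:3,2]); print(off,look)
h=340
tgt=np.array([545,-40.]); p=[*(tgt-off-look[:2]/-look[2]*(h+R[2]@T[:3,3]-60)),h]; print(p)
ctrl.move_ptp(p,R); ctrl.hold(.2)
im,d,c=grab('wrist'); cv2.imwrite('pics/w1.png',im[...,::-1]); np.savez('w1.npz',im=im,d=d,M=c[0],k=c[1],R=c[2],o=c[3])
print(sensors.read_state()['t'],sensors.read_state()['force'])
E
```

```text
{'mtx': array([[267.87776712,   0.        , 252.50974251],
       [  0.        , 267.87776712, 192.28409924],
       [  0.        ,   0.        ,   1.        ]]), 'k1': -0.055975418903172605, 'T_tool_cam': array([[-1.10442721e-03, -9.64097919e-01, -2.65544691e-01,
         6.82705169e+01],
       [ 9.99999081e-01, -1.27372943e-03,  4.65359317e-04,
        -2.92862428e-01],
       [-7.86884036e-04, -2.65543933e-01,  9.64098439e-01,
        -1.17765921e+02],
       [ 0.00000000e+00,  0.00000000e+00,  0.00000000e+00,
         1.00000000e+00]])}
0.2
-90 [540, -40, 330] [-0.23  0.09  1.53 -0.    1.53  1.34]
-90 [460, 340, 330] [ 0.49  0.15  1.45 -0.    1.54  2.06]
90 [540, -40, 330] [-0.23  0.09  1.53 -0.    1.53 -1.8 ]
90 [460, 340, 330] [ 0.49  0.15  1.45 -0.    1.54 -1.09]
0 [540, -40, 330] [-0.23  0.09  1.53 -0.    1.53 -0.23]
0 [460, 340, 330] [ 0.49  0.15  1.45 -0.    1.54  0.49]
[-68.27051686  -0.29286243] [ 2.65544691e-01  4.65359317e-04 -9.64098439e-01]
[np.float64(503.7125876322557), np.float64(-39.89913464414788), 340]
2.4833 [-0.04445684 -0.59229646 -0.3608964 ]
```

View pics/w1.png

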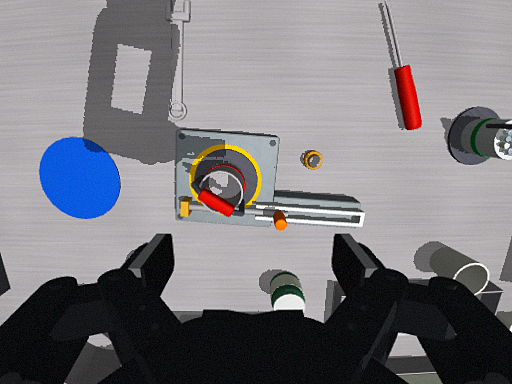

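The wrist view (right = +y, down = +x) shows the red grip at (216,202), the knob at (280,220) with the bolt home in the keeper at (185,207), the yellow ring at (225,178), the fitting at (312,159), and the pad at (80,178).

```bash
cat >> m.py <<'E'
def bar(P,m):
    # long axis & centre of a bar mask (largest blob)
    n,l,st,_=cv2.connectedComponentsWithStats(m.astype(np.uint8)); m=l==1+np.argmax(st[1:,4])
    p=P[m]; p=p[~np.isnan(p[:,2])]; r=cv2.minAreaRect(np.float32(p[:,:2])); b=cv2.boxPoints(r); e1,e2=b[1]-b[0],b[2]-b[1]
    e=e1 if np.hypot(*e1)>np.hypot(*e2) else e2
    return np.round(r[0],1),np.round(r[1],1),round(np.degrees(np.arctan2(e[1],e[0]))%180,1),np.median(p,0).round(1),m
E
python3 - <<'E'
from m import *
z=np.load('w1.npz'); im,d=z['im'],z['d']; c=(z['M'],float(z['k']),z['R'],z['o']); P=cloud(d,c); X,Y,Z=P[...,0],P[...,1],P[...,2]
red=mask(im,172,8,150)&(Z>145)&(Z<175)&(X<620)&(Y<0); r=bar(P,red); print('red',r[:4])
t=red&(Z>161); print(' top face',t.sum(),bar(P,t)[:4])
# top-face by plane z=165 hull using ray casting on all grip pixels' face
k=mask(im,8,17,170)&(abs(X-575)<50)&(abs(Y)<60)&(Z>62); r=bar(P,k); print('knob',r[:4],P[k][:,2].min().round(),P[k][:,2].max().round())
kt=k&(Z>100); print(' knob top',kt.sum(),P[kt].mean(0).round(1))
# yellow ring: fit ellipse on outer contour cast on z=40
y=mask(im,20,32,120)&(Z>30)&(Z<50)
v,u=np.nonzero(y); p=plane(np.c_[u,v],c,40)[:,:2]
ce=np.array([531.5,-83.4]); 
rr=np.hypot(*(p-ce).T); print('ring',len(p),cv2.minEnclosingCircle(np.float32(p)))
p=p[np.hypot(*(p-ce).T)<66]
from scipy.optimize import least_squares
ang=np.arctan2(*(p-ce).T[::-1]); out=[]
for a in np.arange(-np.pi,np.pi,.15):
    s=abs(ang-a)<.075
    if s.sum()>2: out.append(p[s][np.argmax(np.hypot(*(p[s]-ce).T))])
out=np.array(out); f=least_squares(lambda q:np.hypot(*(out-q[:2]).T)-q[2],[*ce,58],loss='soft_l1'); print('ringfit',f.x.round(1),len(out))
# stand top (incl. arm)
s=(Z>36)&(Z<44)&(abs(X-530)<110)&(Y<170)&(Y>-180)
n,l,st,_=cv2.connectedComponentsWithStats(s.astype(np.uint8)); s=l==1+np.argmax(st[1:,4]); q=P[s]
print('stand',q.min(0).round(),q.max(0).round(),q[:,2].mean())
# front edge of block (low x): min x per y
e=[]
for yy in np.arange(-150,-15,6):
    w=q[abs(q[:,1]-yy)<3]
    if len(w)>3: e.append((yy,w[:,0].min()))
e=np.array(e); pf=np.polyfit(*e.T,1); print('front edge dx/dy',pf, 'yaw',-np.degrees(np.arctan(pf[0])))
# rails z~58
s=(Z>54)&(Z<61)&(abs(X-585)<60)&(Y<180)&(Y>-40); print('rails',s.sum(),bar(P,s)[:4])
b=mask(im,105,125,150)&(Z<15); v,u=np.nonzero(b); p=plane(np.c_[u,v],c,4); print('pad',cv2.minEnclosingCircle(np.float32(p[p[:,1]<-200][:,:2])))
g=mask(im,50,85)&(Z>105)&(Y>250); print(g.sum())
# fitting
E
```

```text
red (array([531.2, -82.9]), array([43.2, 13.8]), np.float32(58.3), array([530.3, -82.2, 164.8]))
 top face 427 (array([531.2, -82.9]), array([43.2, 13.8]), np.float32(58.3), array([530.6, -83.1, 164.9]))
knob (array([580.7,  -1.2]), array([16.5, 15.3]), np.float32(89.8), array([577. ,  -1.8, 104.6])) 64.0 108.0
 knob top 103 [580.7  -1.4 105.6]
ring 762 ((536.239990234375, -89.82037353515625), 64.3477783203125)
ringfit [532.4 -84.6  57.9] 34
stand [ 452. -168.   36.] [612. 138.  44.] 40.25716342658365
front edge dx/dy [8.36032578e-02 4.64469211e+02] yaw -4.779000223563332
rails 967 (array([586. ,  49.1]), array([178.6,  25.1]), np.float32(85.4), array([581.8,  39.5,  58. ]))
pad ((537.4300537109375, -348.9703063964844), 74.83646392822266)
0
```

```bash
cat > g.py <<'E'
from m import *
YS=np.radians(-4.7); S=np.array([532.2,-84.8]); U=np.array([-np.sin(YS),np.cos(YS)])  # stand yaw, centre, +y axis
RK=down(np.pi/2+YS)
def st(t=''):
    s=sensors.read_state(); print(t,'t',round(s['t'],2),'p',np.round(s['eef_pos'],1),'F',np.round(s['force'],1),'w',round(s['grip_width'],1),'gf',round(s['grasp_force'],1))
    return s
E
python3 - <<'E'
from g import *
k=np.array([580.7,-1.5])
ctrl.gripper_to(50,40)
ctrl.move_ptp([*k,180],RK); ctrl.move_l([*k,98],vel=120); st('at knob')
ctrl.gripper_to(0,40); st('gripped')
print(ctrl.move_l([*(k+U*124),98],vel=80,threshold=15)); st('pulled')
ctrl.gripper_to(45); s=st('open')
p=s['eef_pos']; ctrl.move_l([p[0],p[1],190],vel=200)
im,d,c=grab('top'); P=cloud(d,c); X,Y,Z=np.moveaxis(P,2,0)
ctrl.move_ptp([480,20,340],down(np.pi/2)); ctrl.hold(.1)
im,d,c=grab('wrist'); cv2.imwrite('pics/w2.png',im[...,::-1]); P=cloud(d,c); X,Y,Z=np.moveaxis(P,2,0)
kk=mask(im,8,17,170)&(abs(X-590)<60)&(Y>-30)&(Y<150)&(Z>100)&(Z<112); print('knob top',kk.sum(),P[kk].mean(0))
red=mask(im,172,8,150)&(Z>145)&(Z<175)&(X<620)&(Y<0); print('red',bar(P,red)[:4])
gr=mask(im,45,88,110)&(Z>105)&(Z<140)&(Y>250); print('green',gr.sum(), bar(P,gr)[:4] if gr.sum()>5 else '')
st()
E
```

```text
at knob t 4.52 p [581.6  -1.7  99.1] F [ 0.6 -0.4  0.4] w 50.0 gf 0.0
gripped t 4.91 p [581.5  -1.6  99.1] F [0.7 0.  5.1] w 16.9 gf 38.9
True
pulled t 6.18 p [590.  108.4  99.1] F [-0.7 -2.6  3.4] w 16.9 gf 40.1
open t 6.57 p [589.2 108.7  98. ] F [-0.4 -0.8 -0.1] w 44.9 gf 0.0
knob top 0 [nan nan nan]
red (array([530.6, -82.7]), array([44. , 14.3]), np.float32(59.4), array([529.7, -81.7, 164.8]))
green 292 (array([462. , 345.5]), array([44.3, 12.9]), np.float32(53.6), array([461.5, 343.7, 124.6]))
 t 8.21 p [479.8  20.6 337.7] F [ 0.2 -0.7 -0. ] w 45.0 gf 0.0<stdin>:12: RuntimeWarning: Mean of empty slice.
  ret = um.true_divide(
```

View pics/w2.png

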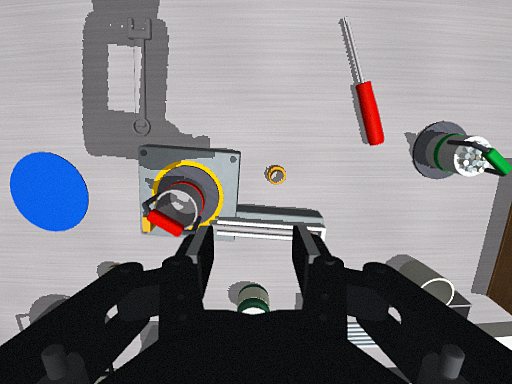

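The bolt tip has withdrawn to the rail mouth at (212,228), clear of the foot. The fingers hide the knob. The red grip is at (165,221) and the green grip at (497,160). Next I take the empty canister.

Run:
```python
from g import *
g=np.array([530.9,-82.9]); R=down(np.radians(58.9-90)); pad=np.array([537.5,-348.7])
ctrl.move_ptp([*g,240],R); ctrl.move_l([*g,164],vel=120); st('at')
ctrl.gripper_to(0,60); a=st('grip')
ctrl.move_l([*g,180],vel=40); st('lifted16')
ctrl.move_l([*g,250],vel=120)
ctrl.move_l([*pad,250],vel=180); ctrl.hold(.2); st('over pad')
ctrl.move_l([*pad,145],vel=100)
b=st('low')
print(ctrl.move_l([*pad,122],vel=25,threshold=5)); st('down')
ctrl.gripper_to(45); st('open')
ctrl.move_l([*pad,220],vel=150)
im,d,c=grab('top'); cv2.imwrite('pics/top3.png',im[...,::-1])
P=cloud(d,c); X,Y,Z=np.moveaxis(P,2,0)
kk=mask(im,5,18,150)&(abs(X-590)<40)&(Y>80)&(Y<140); print('knob',kk.sum(),np.median(P[kk],0) if kk.sum() else '')
```

```text
at t 10.68 p [531.5 -83.1 164.7] F [-0.1 -0.1  0.3] w 44.8 gf 0.0
grip t 11.07 p [531.4 -83.1 165.1] F [-0.8  0.5  4.9] w 12.8 gf 60.2
lifted16 t 11.62 p [530.8 -82.8 179.9] F [-0.8 -0.3 -4.3] w 12.8 gf 59.0
over pad t 14.18 p [ 537.7 -348.   250.2] F [ 0.3 -0.  -4.6] w 13.0 gf 59.0
low t 15.38 p [ 538.1 -349.2  146.1] F [ 0.4 -0.1 -2.8] w 12.8 gf 59.0
True
down t 16.02 p [ 536.9 -348.4  129.1] F [-2.1  1.1  5.4] w 12.8 gf 60.3
open t 16.43 p [ 535.6 -347.1  126.6] F [0.1 0.4 0.9] w 45.3 gf 0.0
knob 32 [588.50155985 109.21283205 104.29478974]
```

Run:
```python
from g import *
T=np.array(optics.camera_params('wrist')['T_tool_cam'])
def look(xy,zt,h,yaw):
    R=down(yaw); o=R@T[:3,3]; l=R@T[:3,2]
    ctrl.move_ptp([*(np.array(xy)-o[:2]-l[:2]/-l[2]*(h+o[2]-zt)),h],R); ctrl.hold(.25)
    return grab('wrist')
im0,d,c=look([500,-330],100,320,np.radians(90)); P=cloud(d,c); X,Y,Z=np.moveaxis(P,2,0)
red=mask(im0,172,8,150)&(Z>105)&(Z<140)&(Y<-250); print('empty on pad',bar(P,red)[:4])
im1,d,c=look([462,345],118,250,np.radians(90)); P=cloud(d,c); X,Y,Z=np.moveaxis(P,2,0)
gr=mask(im1,45,88,110)&(Z>108)&(Z<140)&(Y>250); print('full',bar(P,gr)[:4])
# band/foot check: foot disc at z=6
f=(Z>3.5)&(Z<9)&(np.hypot(X-462,Y-345)<75)&(hsv(im1)[...,2]<90); v,u=np.nonzero(f); print('foot',f.sum(),cv2.minEnclosingCircle(np.float32(P[f][:,:2])))
cv2.imwrite('pics/w4.png',np.hstack([im0,im1])[::1,::1,::-1][:, :1024]); cv2.imwrite('pics/w4s.png',cv2.resize(np.hstack([im0,im1]),(800,300),interpolation=cv2.INTER_AREA)[...,::-1]); st()
```

```text
empty on pad (array([ 537. , -348.2]), array([44. , 13.3]), np.float32(58.0), array([ 535.4, -348.1,  128.7]))
full (array([461.1, 346.5]), array([43.3, 13.3]), np.float32(53.5), array([460.3, 346.4, 124.9]))
foot 514 ((456.6379699707031, 342.5722961425781), 47.633872985839844)
 t 22.13 p [461.6 344.2 250. ] F [ 1.4  0.  -0.1] w 45.1 gf 0.0
```

View pics/w4s.png

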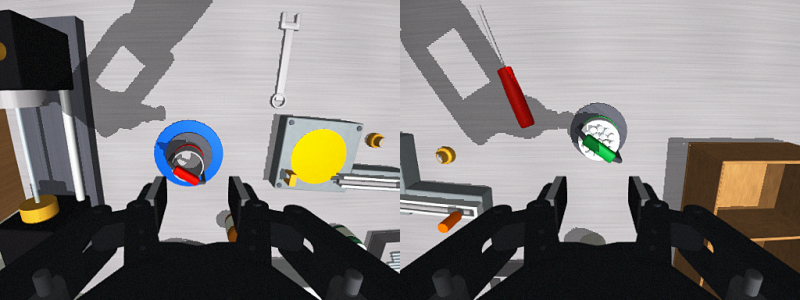

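Left half: the empty canister stands inside the blue pad. Its grip measures 0.7 mm from the pad centre at about z = 128, so it is upright. The yellow disc is now fully visible at about (318,157). Right half: the green grip is at (600,143). I'll re-measure the disc, then transfer the full canister.

Run:
```python
from g import *
T=np.array(optics.camera_params('wrist')['T_tool_cam'])
def disc(im,c):
    y=mask(im,20,32,120).astype(np.uint8); cs,_=cv2.findContours(y,cv2.RETR_EXTERNAL,cv2.CHAIN_APPROX_NONE)
    best=[]
    for k in cs:
        if len(k)<40: continue
        p=plane(k.reshape(-1,2),c,40)[:,:2].astype(np.float32)
        if np.hypot(*(p.mean(0)-S))<40: best.append(p)
    p=max(best,key=len); h=cv2.convexHull(p); e=cv2.fitEllipse(h); print('disc',np.round(e[0],1),np.round(e[1],1),cv2.minEnclosingCircle(p))
R=down(np.pi/2)
ctrl.move_ptp([470,-50,300],R); ctrl.hold(.2)
im,d,c=grab('wrist'); disc(im,c)
P=cloud(d,c); X,Y,Z=np.moveaxis(P,2,0)
s=(Z>54)&(Z<61)&(abs(X-585)<60)&(Y<180)&(Y>-45); print('rails',s.sum(),bar(P,s)[:4])
for n in('top','side'):
    im,d,c=grab(n); disc(im,c)
st()
```

```text
disc [532.6 -84.7] [115.9 116. ] ((532.7324829101562, -84.70488739013672), 58.341278076171875)
rails 1108 (array([589. ,  95.9]), array([83.8, 24.9]), np.float32(84.8), array([585.2,  91.8,  58. ]))
disc [539.5 -82.8] [ 99.7 111.9] ((537.1281127929688, -82.67679595947266), 57.668922424316406)
disc [533.5 -92.8] [110.8 133.6] ((536.5933227539062, -97.0689697265625), 67.9836196899414)
 t 23.96 p [470.1 -49.5 299.9] F [-0.1 -0.5 -1. ] w 44.9 gf 0.0
```

Run:
```python
from g import *
g=np.array([461.2,346.4]); R=down(np.radians(53.5-90)); D=np.array([532.6,-84.7]); R2=down(np.radians(-90))
ctrl.move_ptp([*g,210],R); ctrl.move_l([*g,124],vel=110); st('at')
ctrl.gripper_to(0,80); a=st('grip')
off=R.T@(np.r_[g,0]-np.r_[np.array(a['eef_pos'])[:2],0]); off=np.array([off[0],0,0]); print('off',off.round(2))
ctrl.move_l([*g,140],vel=40); st('lifted')
ctrl.move_l([*g,260],vel=120)
t=D-(R2@off)[:2]
ctrl.move_l([*t,260],R2,vel=140); ctrl.hold(.3); s=st('over')
t2=t+(t-np.array(s['eef_pos'])[:2])
ctrl.move_l([*t2,178],vel=90); ctrl.hold(.2); s=st('low')
t2=t2+(t-np.array(s['eef_pos'])[:2])
ctrl.move_l([*t2,174],vel=20); st('lower')
print(ctrl.move_l([*t2,157],vel=20,threshold=5)); st('down')
im,d,c=grab('side'); cv2.imwrite('pics/s5.png',cv2.resize(im[90:260,180:360],None,fx=3,fy=3)[...,::-1])
```

```text
at t 27.43 p [461.9 346.8 124.8] F [0.4 0.4 0.6] w 44.8 gf 0.0
grip t 27.81 p [461.4 347.  125. ] F [-2.4  0.9  3.7] w 12.5 gf 78.8
off [-0.64  0.    0.  ]
lifted t 28.36 p [461.1 346.2 139.8] F [ 0.4  1.7 -5. ] w 12.2 gf 78.0
over t 33.08 p [533.2 -84.6 260. ] F [-0.6  0.5 -4.8] w 12.7 gf 78.0
low t 34.34 p [533.7 -84.9 178.8] F [-0.4  0.1 -4.3] w 12.0 gf 78.0
lower t 34.69 p [532.5 -84.4 173.6] F [-0.5 -0.4 -5. ] w 12.5 gf 78.0
True
down t 35.23 p [532.7 -84.3 165. ] F [-0.2  1.5  5.4] w 12.6 gf 79.3
```

View pics/s5.png

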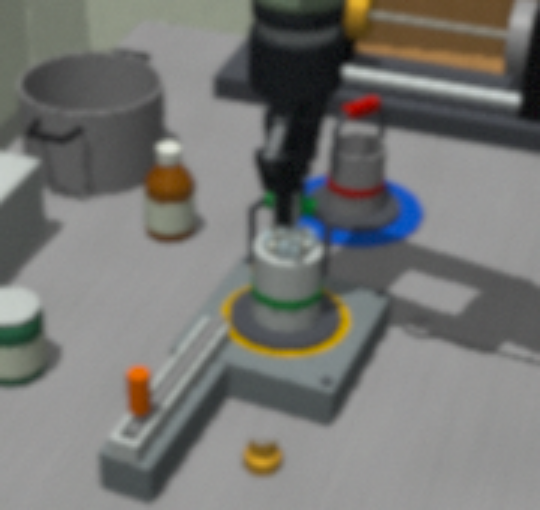

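The full canister stands upright on the stand at (290,290) with an even yellow ring around its foot. The knob is drawn back at (140,390), and the empty canister stands on the pad behind. I'll release, check the centring, then push the bolt home.

Run:
```python
from g import *
s=sensors.read_state(); p=np.array(s['eef_pos'])
ctrl.gripper_to(45); st('open'); p=np.array(sensors.read_state()['eef_pos'])
ctrl.move_l([p[0],p[1],250],vel=150)
ctrl.move_ptp([460,-30,300],down(np.pi/2)); ctrl.hold(.2)
im,d,c=grab('wrist'); P=cloud(d,c); X,Y,Z=np.moveaxis(P,2,0)
gr=mask(im,45,88,110)&(Z>148)&(Z<175)&(Y<0)&(X<600); print('green',bar(P,gr)[:4])
y=mask(im,20,32,120)&(Z>30)&(Z<50)&(np.hypot(X-532.6,Y+84.7)<62); print('ring px by quadrant',[int((y&((X>532.6)==a)&((Y>-84.7)==b)).sum()) for a in(0,1) for b in(0,1)])
k=mask(im,5,18,150)&(abs(X-590)<40)&(Y>60)&(Y<150)&(Z>98); print('knob',k.sum(),P[k].mean(0) if k.sum() else ''); st()
```

```text
open t 35.69 p [530.7 -83.8 162.5] F [-0.1  0.2 -0.5] w 45.2 gf 0.0Traceback (most recent call last):
  File "<stdin>", line 7, in <module>
  File "m.py", line 11, in bar
    n,l,st,_=cv2.connectedComponentsWithStats(m.astype(np.uint8)); m=l==1+np.argmax(st[1:,4])
                                                                          ~~~~~~~~~^^^^^^^^^^
    return _wrapfunc(a, 'argmax', axis=axis, out=out, **kwds)
    return bound(*args, **kwds)
ValueError: attempt to get argmax of an empty sequence
```

Run:
```python
from g import *
ctrl.move_ptp([430,-60,320],down(np.pi/2)); ctrl.hold(.2)
im,d,c=grab('wrist'); cv2.imwrite('pics/w6.png',im[...,::-1]); P=cloud(d,c); X,Y,Z=np.moveaxis(P,2,0)
gr=mask(im,40,90,80,40)&(Z>140)&(Z<180)&(Y<0)&(X<620); print('green',gr.sum(),bar(P,gr)[:4] if gr.sum() else '')
y=mask(im,20,32,120)&(Z>30)&(Z<50)&(np.hypot(X-532.6,Y+84.7)<62); print('ring px by quadrant',[int((y&((X>532.6)==a)&((Y>-84.7)==b)).sum()) for a in(0,1) for b in(0,1)])
k=mask(im,5,18,150)&(abs(X-590)<40)&(Y>60)&(Y<150)&(Z>98); print('knob',k.sum(),P[k].mean(0) if k.sum() else ''); st()
```

```text
green 427 (array([536.8, -83.9]), array([14.1, 53.5]), np.float32(180.0), array([529.1, -83.4, 164.7]))
ring px by quadrant [266, 268, 0, 121]
knob 0 
 t 39.83 p [430.1 -59.5 319.3] F [-0.4  0.6 -0.3] w 45.1 gf 0.0
```

View pics/w6.png

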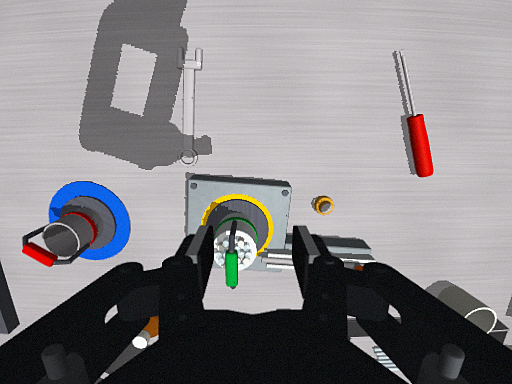

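The green grip at (232,268) lies along x over the disc, and the yellow ring is symmetric left and right (266 and 268 px). Next I push the bolt home.

Run:
```python
from g import *
k=np.array([590.2,108.6])
ctrl.move_ptp([*k,180],RK); ctrl.move_l([*k,98],vel=110); st('at')
ctrl.gripper_to(0,40); a=st('grip'); p0=np.array(a['eef_pos'])[:2]
print(ctrl.move_l([*(k-U*122),98],vel=70,threshold=18)); b=st('pushed')
print('travel',(np.array(b['eef_pos'])[:2]-p0)@U)
im,d,c=grab('side'); cv2.imwrite('pics/s7.png',cv2.resize(im[110:260,200:350],None,fx=4,fy=4)[...,::-1])
```

```text
at t 41.78 p [591.  108.5  98.9] F [ 1.4 -0.3  0.3] w 44.9 gf 0.0
grip t 42.14 p [591.  108.2  99.2] F [-1.2 -2.8  5.4] w 16.7 gf 39.3
True
pushed t 43.73 p [582.   -6.6  99.2] F [1.3 1.4 2.1] w 16.5 gf 39.9
travel -115.17669280980827
```

View pics/s7.png

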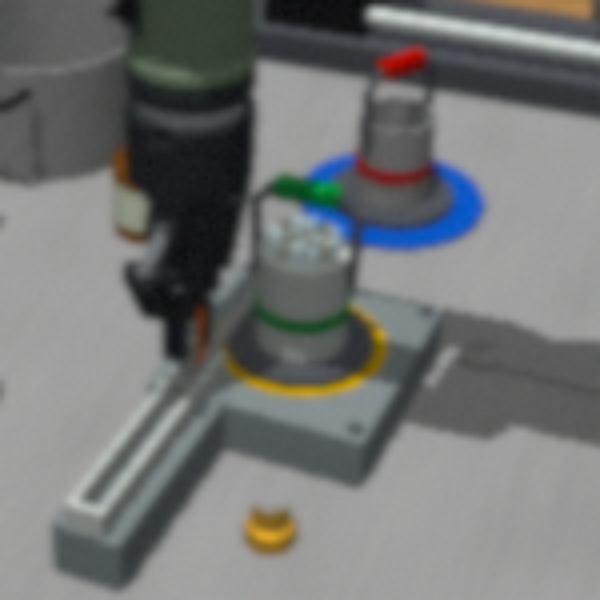

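The bolt travelled 115.2 mm to its stop, and the knob is at its computed home point. The canister still stands even in the ring. I'll release, retreat and check.

Run:
```python
from g import *
ctrl.gripper_to(45); s=st('open'); p=s['eef_pos']
ctrl.move_l([p[0],p[1],200],vel=120)
ctrl.move_ptp([400,20,330],down(np.pi/2)); ctrl.hold(.2)
im,d,c=grab('wrist'); P=cloud(d,c); X,Y,Z=np.moveaxis(P,2,0)
k=mask(im,5,18,150)&(abs(X-585)<40)&(abs(Y)<60)&(Z>100); print('knob',k.sum(),P[k].mean(0).round(1) if k.sum() else '')
gr=mask(im,40,90,80,40)&(Z>160)&(Z<168)&(Y<0)&(X<580); print('green',gr.sum(),bar(P,gr)[:4] if gr.sum() else '')
t,d,c=grab('top'); P=cloud(d,c); X,Y,Z=np.moveaxis(P,2,0)
k=mask(t,5,18,150)&(abs(X-585)<40)&(abs(Y)<60)&(Z>90); print('knob top cam',k.sum(),np.median(P[k],0).round(1) if k.sum() else '')
im2=np.hstack([cv2.resize(im,(400,300)),cv2.resize(t[100:300,120:400],(400,300))]); cv2.imwrite('pics/f8.png',im2[...,::-1]); st()
```

```text
open t 44.16 p [581.2  -6.9  98.4] F [-0.2 -0.2  0. ] w 44.9 gf 0.0
knob 107 [579.1  -6.  105.2]
green 0 
knob top cam 27 [579.8  -5.6 104.9]
 t 46.35 p [400.3  19.9 329.2] F [-0.4 -0.6  0.5] w 45.0 gf 0.0
```

View pics/f8.png

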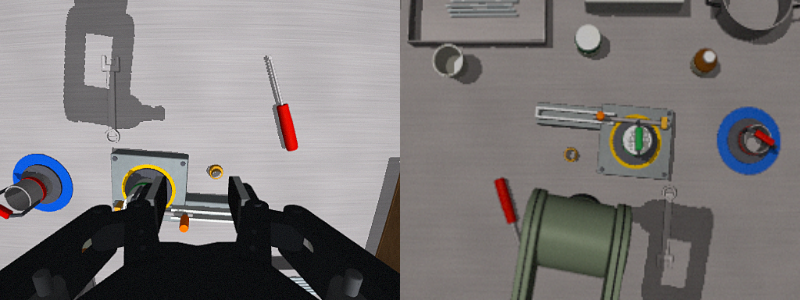

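The top view shows the bolt across the foot into the keeper at (665,122), the knob at (600,115), the full canister centred at (637,138), the empty on the pad at (755,140), and the bystanders unmoved.

```bash
python3 -c "
from plant import ctrl
print(ctrl.finish_job())"
```

```text
the job is handed in; nothing more can be done
None
```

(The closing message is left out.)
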